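Serve the black chilling stone with the bar tongs

ROBOT

A 6-joint arm with a two-finger parallel gripper is mounted at the origin on the work surface. World frame = base frame: x ahead of the robot, y to its left, z up, the work surface at z = 0. Lengths are in m, angles in rad, forces in N, time in s.
With the tool pointing down it reaches from about 0.3 to 0.775 m from the base axis. Payload 14.6 kg.
Tool frame: the origin (TCP) lies at the very end of the fingers, on their centre line; the grasp point (between the pads) lies 19 mm behind it; z points along the fingers, y is the line along which they close (so a half turn about z gives the same grasp; the last joint's range is limited). The gripper opens to 94 mm and grips with 3 to 60 N. Pads are 16 mm wide; open, the fingers measure 119 mm over their backs; the gripper's body (75 mm by 177 mm) begins 78 mm behind the grasp point.
Start: joints at [1.049, 0.3, 1.521, -0, 1.321, -0.067], TCP at [0.242, 0.494, 0.205] pointing down, gripper open.
Joint ranges: [-3.03, 3.03], [-0.79, 2.21], [0.23, 2.52], [-1.04, 4.18], [0, 3.07], [-2.55, 2.55]. Speed limits (rad/s): [2.22, 2.22, 2.57, 3.14, 3.14, 3.14].

INTERFACE

Orientations are given as [roll, pitch, yaw] about the fixed x, y, z axes, in that order (R = Rz(yaw) Ry(pitch) Rx(roll)).
In Python, from station import ctrl gives the robot as it stands. The module is installed in compiled form; this text tells all that it offers.
- The arm moves only by the tool play_rows, never from a script. Its argument "commands" is a list of rows, each a list of 7 numbers: the shift along the tool's x, y, z in m, then the turn, a rotation vector about the tool's x, y, z in degrees, then the closure, from -1 (fully open) to 1 (shut). A call has 1 to 20 rows; each row shifts and turns the commanded pose from where the row before left it, along the tool's axes as they then stand; what a row does not reach is not made up. A row lasts 1/12 s, in which the tool goes at most 41.7 mm and 7.16 degrees, less where a joint would pass 70% of its speed; a pose out of reach is approached as far as the arm can. A call is refused whole if a number of a shift passes 0.0417 or a number of a turn 7.16, either way. A call with a gripper value outside its range is refused whole. The fingers move at their own pace and stop on an object; "force" is the grip in N (left out, the last holds). Time passes only in rows, so rows that do not move let the fingers close. It gives the time, the measured TCP pose, the force, the opening and the grip force at its end, in the units of the state.
- ctrl.get_obs(): the state, without advancing time (a new reading comes with each control period).
- ctrl.camera(name): name is "scene" or "top" or "wrist"; returns the picture (420x560x3 uint8, blue, green, red); there is no depth.
- ctrl.camera_model(name): a dict with "fx", "fy", "cx", "cy" (pixels), "rvec" (rotation vector, rad) and "tvec" (3), from world to camera coordinates, as OpenCV has them. Camera axes: x right, y down, z forward; pixel columns grow to the right and rows downward; lengths in m; the calibration is good to about 2 mm. A picture is of the moment at which its call begins: read the wrist's pose just before it. camera_model takes no time and is no camera call; for the wrist camera it gives the pose at the moment of the call.
- ctrl.hand_in(): hands the job in; it is judged then, once.
The state is a dict: "time_s": time; "qpos": joint angles; "joint_vel": joint speeds; "tau": joint torques, N m; "ee_pos": TCP position; "eef_rot": TCP orientation; "force": force on the tool from outside, world axes, zero at the start; "moment": the same for the moment, N m; "grip_width": finger opening in m; "grip_force": force on a finger pad.
Only numpy, scipy, OpenCV 4.12 (cv2) and the standard library are available. Lean on these libraries where they do the work, as an engineer would, in place of code of your own. Each camera call takes 0.05 s, during which the arm holds its last target. There are 200 camera calls.

TASK

Lift the sprung bar tongs out of their green caddy (there only the upright red tab at their heel can be gripped), lay them down flat on the black rubber bar mat and let go, then take them again across their two red-sleeved arms and use them to pick the black chilling stone out of the wooden tray and set it down gently, without dropping it, in the middle of the blue dish. Finally lay the tongs flat on the mat again and let go. Do not touch the black stone with the gripper itself, and leave the two white stones, the bottle, bell, lime squeezer and dominoes as they are.

Things in the scene. Friction and masses are not known exactly. Their poses are not given: they have to be found in the camera images.
- tongs: sprung steel bar tongs lying with both arms side by side, z up, 172 mm long, 20 mm high, 85 g, centre of mass about 45 mm ahead of the origin. Origin: on the underside, at the hinge in the heel (block 28 x 20 x 18 mm at x = -22 to 6 mm); x runs along the open tongs' centre line to the tips at x = 150 mm. They start in the caddy, whose walls leave only 8 mm beside the arms: grip the tab there
- tongs_tab (a point): middle of the upright red tab on the heel: 24 mm along the tongs' x, 9 mm thick along y, from 18 to 47 mm above the tongs' underside; this point is at x = -8 mm, y = 0, z = 32 mm in tongs
- tongs_grip (a point): point on the centre line between the arms' flat red grip sleeves (30 mm long, z 0 to 20 mm), at x = 70 mm, z = 10 mm in tongs. Over the sleeves the open tongs measure 56 mm; at 42 mm the arms are parallel and just clamp a 25 mm stone. The spring pushes back with about 9 N at first, 14 N at 42 mm; what is squeezed beyond that grips the stone
- tongs_tip (a point): point on the centre line between the white silicone tip pads (26 mm long, 5 mm thick, z 0 to 20 mm), at x = 137 mm, z = 10 mm in tongs, 67 mm ahead of tongs_grip. The gap between the pads is 53 mm open, 45 mm at 52 mm sleeve width, 25 mm at 42 mm: it changes twice as much as the sleeve width
- tongs_arm (a joint): angle by which the tongs' moving arm (the one on -y) is squeezed towards the other (which is fixed to the heel): 0 fully open (spring stop), 0.20 rad with the arms parallel and the tips 25 mm apart, 0.34 at most
- caddy: fixed green and dark caddy in which the tongs start, heel end open. Origin and axes as those of the tongs lying in it (x from heel to tips), at table height. Dark floor 4 mm thick, x from -30 to 165 mm, 82 mm wide; side walls 5 mm thick along x = 40 to 165 mm, inner faces 36 mm either side of the centre line, tops 34 mm above the table; end wall at x = 160 to 165 mm
- mat: fixed black rubber bar mat, 190 mm (its x) by 110 mm (its y), 3 mm thick; origin at the centre of its underside, on the table
- tray: fixed wooden tray, 80 mm (x) by 165 mm (y), outside height 12 mm, walls 4 mm, floor 4 mm thick; origin at the centre of its underside. Three stones stand on its floor in a row along y, at y = -45, 0 and 45 mm, the black one in any of the three places
- stone: black chilling stone, a 25 mm cube, 42 g; origin at the centre of its underside, z up, its faces roughly parallel to the tray's
- stone_center (a point): centre of the black stone
- white1: white marble stone, 25 mm cube; origin at the centre of its underside. To be left alone
- white2: white marble stone, the other one, 25 mm cube. To be left alone
- dish: fixed round blue dish, outside radius 52 mm at the rim, 12 mm high, wall 4 mm, inner floor 4 mm above the table and of about 42 mm radius; origin at the centre of its underside
- bottle: amber longneck bottle standing, radius 31 mm, 225 mm tall; origin at the centre of its base. Leave alone
- bell: small brass bell, radius 30 mm, 52 mm high; origin at the centre of its base. Leave alone
- squeezer: tin lime squeezer lying flat, about 200 mm along its x (-111 to 86 mm), 72 mm wide, 36 mm high; origin on the table. Leave alone
- domino1: white domino lying flat, 48 (x) x 24 x 10 mm; origin at the centre of its underside. Leave alone
- domino2: white domino lying flat, same size. Leave alone
- domino3: white domino lying flat, same size. Leave alone
There are look-alikes about, which are no part of the job. Of the things shaped like the stone, the black one is meant.

How it is judged:
By the outcome, as a careful person would: the job done as asked, in the order asked, and still so for the second after the job is handed in, with the robot touching nothing.
It also fails if it takes over 64 s, if anything falls off the work surface, if the arm or the gripper's body presses on something with over 40 N, if the wrist force passes 120 N, or if a joint passes its speed limit or range.

## Working session

There is one attempt and no reset: what is moved stays moved. The work goes in short steps, Python scripts to look and compute and a tool call to move; the robot and the scene stay as the last step left them, time stands still between calls to the robot, and variables do not carry over. Pictures are saved under pics/ and viewed, at most 10 in all, crops included, and the job is handed in when it is done.

Besides the shell and the picture viewer there is one more tool, called in YAML: its name, and indented under it one key for each argument. play_rows: Moves the arm, as the interface text tells. Its arguments: {"type":"object","properties":{"commands":{"type":"array","items":{"type":"array","items":{"type":"number"}}},"force":{"type":"number"}},"required":["commands"]}

```bash
mkdir -p pics; cat > h.py <<'E'
import numpy as np,cv2
from station import ctrl
from scipy.spatial.transform import Rotation as R
def model(n):
    m=ctrl.camera_model(n);K=np.array([[m['fx'],0,m['cx']],[0,m['fy'],m['cy']],[0,0,1.]])
    return K,np.array(m['rvec'],float).ravel(),np.array(m['tvec'],float).ravel()
def ray(M,uv,z):
    K,r,t=M;Rm=cv2.Rodrigues(r)[0];c=-Rm.T@t
    d=(Rm.T@np.linalg.inv(K)@np.c_[np.atleast_2d(uv),np.ones(len(np.atleast_2d(uv)))].T).T
    return c+d*((z-c[2])/d[:,2])[:,None]
def proj(M,p):
    K,r,t=M;return cv2.projectPoints(np.atleast_2d(np.array(p,float)),r,t,K,None)[0][:,0]
E
python3 - <<'E'
from h import *
o=ctrl.get_obs();print({k:np.round(v,4) for k,v in o.items()})
for n in['top','scene']:
    im=ctrl.camera(n);cv2.imwrite(f'pics/{n}0.png',im);M=model(n);print(n,M)
    cv2.imwrite(f'pics/{n}0b.png',cv2.resize(im,(800,600),interpolation=cv2.INTER_CUBIC))
E
```

```text
{'time_s': np.float64(0.0), 'qpos': array([ 1.0494,  0.3005,  1.5216,  0.    ,  1.3207, -0.0666]), 'joint_vel': array([-0.0015,  0.0004, -0.0003, -0.001 ,  0.0017,  0.0013]), 'tau': array([ 2.20000e-03, -5.31833e+01, -3.52735e+01,  7.09000e-02,
        2.46000e-02,  0.00000e+00]), 'ee_pos': array([0.2414, 0.4939, 0.2049]), 'eef_rot': array([-3.1404e+00, -1.0000e-04,  2.6868e+00]), 'force': array([-0.8918, -0.3039,  0.0881]), 'moment': array([-0.0847, -0.0302, -0.0036]), 'grip_force': np.float64(0.0), 'grip_width': np.float64(0.0939)}
top (array([[411.11522863,   0.        , 276.27976632],
       [  0.        , 411.11522863, 207.04202943],
       [  0.        ,   0.        ,   1.        ]]), array([ 2.10082869, -2.12330671,  0.19979135]), array([0.03789751, 0.55269518, 1.2361298 ]))
scene (array([[413.03959144,   0.        , 280.27663278],
       [  0.        , 413.03959144, 204.7317207 ],
       [  0.        ,   0.        ,   1.        ]]), array([ 1.89741857,  1.22410849, -0.65295084]), array([-0.22218412, -0.21178391,  1.51020858]))
```

View pics/top0b.png

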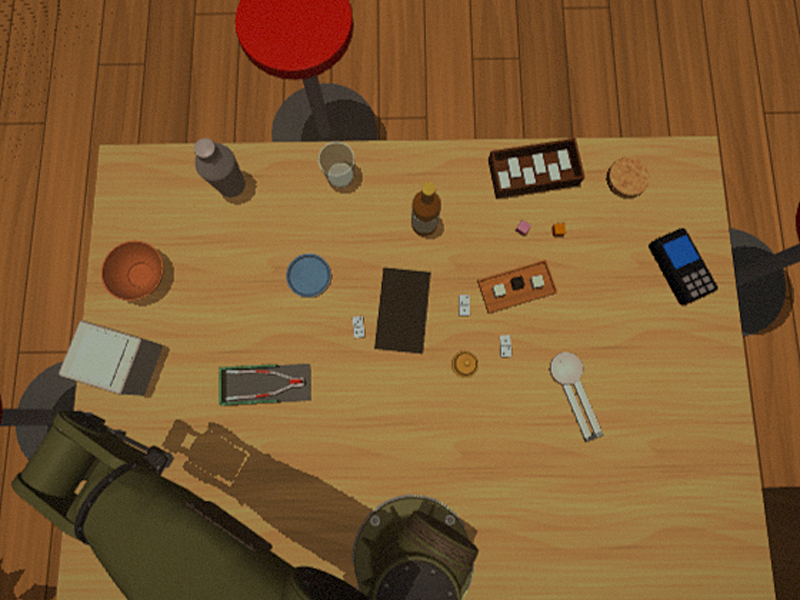

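View pics/scene0b.png

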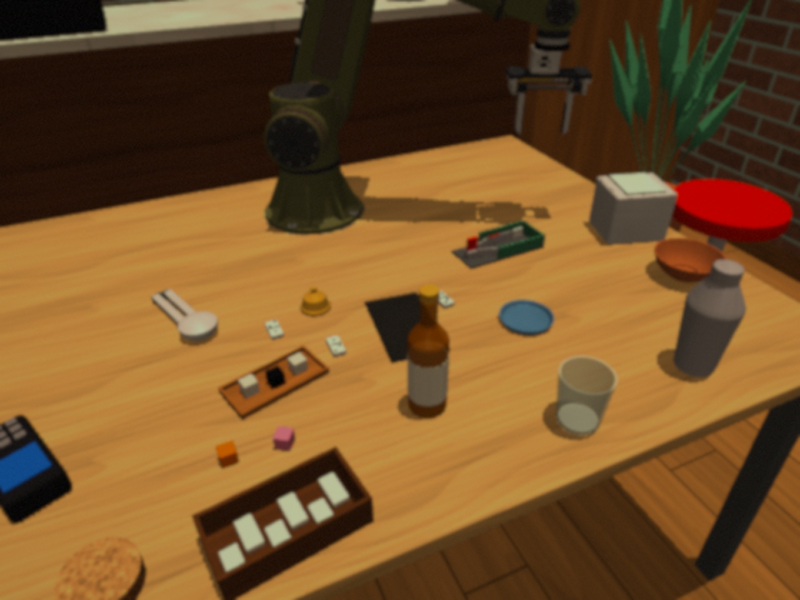

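Top view (800x600 px): caddy about (265,384) with its heel to the right, mat (403,310), dish (309,275), tray (516,286) with the black stone in the middle place (517,283), and dominoes at (358,326), (464,305) and (506,346). Next I'll turn these into positions.

```bash
python3 - <<'E'
from h import *
im=cv2.imread('pics/top0.png');M=model('top');hsv=cv2.cvtColor(im,cv2.COLOR_BGR2HSV);s=0.7
def reg(cond,box):
    m=np.zeros(im.shape[:2],np.uint8);x0,y0,x1,y1=[int(v*s) for v in box];m[y0:y1,x0:x1]=255
    m&=(cond*255).astype(np.uint8)
    n,l,st,c=cv2.connectedComponentsWithStats(m);i=1+np.argmax(st[1:,4]);return (l==i).astype(np.uint8)
H,S,V=[hsv[...,i].astype(int) for i in range(3)]
def rect(m,z,name):
    c=max(cv2.findContours(m,0,2)[0],key=cv2.contourArea)
    cw=ray(M,c[:,0,:].astype(float),z)[:,:2]
    r=cv2.minAreaRect((cw*1000).astype(np.float32));print(name,np.round(r[0],1),np.round(r[1],1),round(r[2],1), 'pca',m.sum())
    return r
wood=(V>90)&(H>8)&(H<25)&(S>90)
rect(reg(V<75,(365,255,440,365)),.003,'mat')
rect(reg((H<12)&(V<190)&(S>120)|(V<60)|(S<80),(470,250,565,320)),.012,'tray')
rect(reg(V<50,(500,270,535,298)),.029,'blackstone')
rect(reg((H>95)&(H<125)&(S>80),(280,245,340,305)),.012,'dish')
rect(reg(~((H>8)&(H<25)&(S>70)),(210,355,320,412)),.02,'caddy')
rect(reg((H>40)&(H<90)&(S>90),(210,355,320,412)),.034,'caddygreen')
rect(reg(((H<8)|(H>172))&(S>120)&(V>70),(283,365,312,400)),.047,'tab')
for b,n in[((345,310,372,345),'d1'),((453,288,476,322),'d2'),((494,330,518,362),'d3')]:rect(reg((S<70)&(V>110),b),.01,n)
for n,uv,z in[('bottle',(425,226),.0),('bellTop',(465,362),.05),('squeezer head',(566,368),.03)]:print(n,np.round(ray(M,np.array(uv)*s,z),3))
# verify with crop
c=im[240:300,140:235];
a=cv2.resize(im[240:300,140:240],(800,480),interpolation=cv2.INTER_CUBIC)
cv2.imwrite('pics/cad.png',a)
E
```

```text
mat [531.7  15.9] [107.9 187.1] 83.5 pca 1877
tray [ 592.3 -292. ] [30.5 29.5] 10.8 pca 75
blackstone [ 585.  -242.5] [24.5 26.7] 13.6 pca 63
dish [611.4 230.1] [86.4 87.5] 89.3 pca 394
caddy [367.6 322.3] [ 83.3 199.5] 2.6 pca 1482
caddygreen [403.2 352.1] [  5.3 109.6] 2.4 pca 50
tab [369.7 250.1] [ 8.2 24.8] 7.5 pca 23
d1 [493.  115.8] [48.4 22. ] 7.3 pca 100
d2 [ 540.8 -123.6] [22.7 46.5] 88.2 pca 110
d3 [ 447.2 -213.4] [22.6 48. ] 89.4 pca 107
bottle [[ 0.731 -0.04   0.   ]]
bellTop [[ 0.407 -0.118  0.05 ]]
squeezer head [[ 0.393 -0.34   0.03 ]]
```

View pics/cad.png

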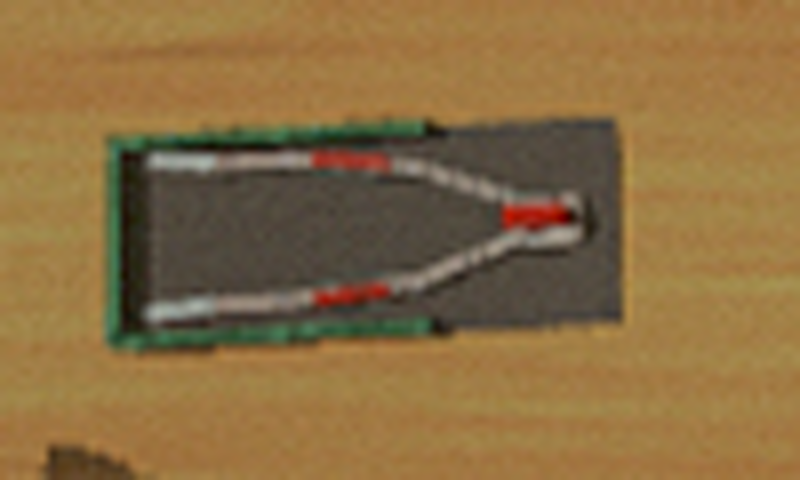

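The tongs point along +y (yaw about 92.5°), with the tab near (0.371, 0.248). I'll move above the tab for a wrist check.

play_rows:
  commands:
    - [-0.0281, -0.0206, 0.004, 0, 0, 0, -0.6]
    - [-0.0281, -0.0206, 0.004, 0, 0, 0, -0.6]
    - [-0.0281, -0.0206, 0.004, 0, 0, 0, -0.6]
    - [-0.0281, -0.0206, 0.004, 0, 0, 0, -0.6]
    - [-0.0281, -0.0206, 0.004, 0, 0, 0, -0.6]
    - [-0.0281, -0.0206, 0.004, 0, 0, 0, -0.6]
    - [-0.0281, -0.0206, 0.004, 0, 0, 0, -0.6]
    - [-0.0281, -0.0206, 0.004, 0, 0, 0, -0.6]
    - [0, 0, 0, 0, 0, 6.83, -0.6]
    - [0, 0, 0, 0, 0, 6.83, -0.6]
    - [0, 0, 0, 0, 0, 6.83, -0.6]
    - [0, 0, 0, 0, 0, 6.83, -0.6]
    - [0, 0, 0, 0, 0, 6.83, -0.6]
    - [0, 0, 0, 0, 0, 6.83, -0.6]
    - [0, 0, 0, 0, 0, 6.83, -0.6]
    - [0, 0, 0, 0, 0, 6.83, -0.6]
    - [0, 0, 0, 0, 0, 6.83, -0.6]
    - [0, 0, 0, 0, 0, 0, -0.6]
    - [0, 0, 0, 0, 0, 0, -0.6]
  force: 50

```text
time_s: 1.68
ee_pos: [0.3711, 0.2472, 0.1733]
eef_rot: [-3.141, 0.0, 1.618]
force: [0.5, -0.3, -0.2]
grip_width: 0.0753
grip_force: 0.0
```

```bash
cat >> h.py <<'E'
def snap(name):
    M=model('wrist');im=ctrl.camera('wrist');cv2.imwrite(f'pics/{name}.png',im);return M,im
def go(x,y,z,yaw):
    o=ctrl.get_obs();Rm=R.from_euler('xyz',o['eef_rot']);d=Rm.inv().apply(np.array([x,y,z])-o['ee_pos'])
    t=(yaw-np.degrees(o['eef_rot'][2])+180)%360-180
    print('t',round(float(o['time_s']),2),'shift mm',np.round(d*1000,1),'turn z',round(-t,2),'rpy',np.round(np.degrees(o['eef_rot']),2),'q6',round(o['qpos'][5],2))
def big(m):
    n,l,st,c=cv2.connectedComponentsWithStats(m.astype(np.uint8));return l==1+np.argmax(st[1:,4])
def rect(M,m,z,name=''):
    c=max(cv2.findContours(m.astype(np.uint8),0,2)[0],key=cv2.contourArea)
    cw=ray(M,c[:,0].astype(float),z)[:,:2];r=cv2.minAreaRect((cw*1000).astype(np.float32))
    print(name,np.round(r[0],1),np.round(r[1],1),round(r[2],1),int(m.sum()));return r
E
python3 - <<'E'
from h import *
o=ctrl.get_obs();print(o['time_s'],o['ee_pos'],np.degrees(o['eef_rot']))
M,im=snap('w1')
Rm=cv2.Rodrigues(M[1])[0];print('cam',-Rm.T@M[2],Rm[2],M[0][0,0])
print('tab proj',proj(M,[[.371,.247,.051],[.371,.247,.022]]))
h=cv2.cvtColor(im,cv2.COLOR_BGR2HSV).astype(int);red=((h[...,0]<8)|(h[...,0]>172))&(h[...,1]>130)&(h[...,2]>60)
n,l,st,c=cv2.connectedComponentsWithStats(red.astype(np.uint8))
for i in range(1,n):
    if st[i,4]>80:print(st[i],c[i]);rect(M,l==i,.051,'z51');rect(M,l==i,.024,'z24')
E
```

```text
1.6833 [0.37106657 0.24723607 0.17329532] [-1.79979260e+02  7.74869927e-03  9.26877195e+01]
cam [0.36768168 0.31815906 0.35167634] [ 0.01242747 -0.24542087 -0.96933697] 345.7289166063956
tab proj [[276.51084865 205.03737053]
 [276.51358227 198.17922004]]
[245  99   8  34 167] [248.32934132 115.64071856]
z51 [343.9 322.8] [ 4.3 27. ] 7.4 167
z24 [341.7 323.2] [ 4.7 29.5] 7.4 167
[301 100   9  34 169] [305.37869822 116.28994083]
z51 [391.5 324.3] [27.1  4.3] 86.6 169
z24 [393.6 324.9] [29.5  4.7] 86.6 169
[271 185  11  32 329] [275.97568389 200.56231003]
z51 [370.4 251. ] [ 9.  28.3] 2.7 329
z24 [370.6 244.9] [ 9.8 30.8] 2.7 329
```

View pics/w1.png

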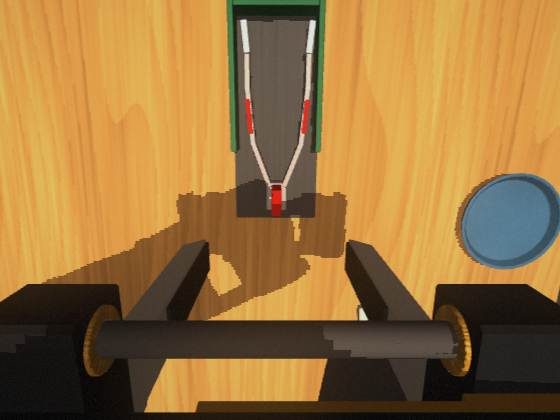

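The wrist view shows the tab at (276,200) px and the sleeves at (248,116) and (305,116). The tab width (9 mm) and sleeve span (56.6 mm) match the given sizes. The tongs' yaw is about 92.2° and the tab is at (0.3705, 0.2475). Now I'll go down and grip.

play_rows:
  commands:
    - [0.0003, -0.0006, 0.03, 0, 0, 0.5, -0.4]
    - [0, 0, 0.03, 0, 0, 0, -0.4]
    - [0, 0, 0.03, 0, 0, 0, -0.4]
    - [0, 0, 0.03, 0, 0, 0, -0.4]
    - [0, 0, 0.018, 0, 0, 0, -0.4]
    - [0, 0, 0.01, 0, 0, 0, -0.4]
    - [0, 0, 0, 0, 0, 0, -0.4]
    - [0, 0, 0, 0, 0, 0, 1]
    - [0, 0, 0, 0, 0, 0, 1]
    - [0, 0, 0, 0, 0, 0, 1]
    - [0, 0, 0, 0, 0, 0, 1]
    - [0, 0, 0, 0, 0, 0, 1]
    - [0, 0, 0, 0, 0, 0, 1]
    - [0, 0, 0, 0, 0, 0, 1]
    - [0, 0, 0, 0, 0, 0, 1]
    - [0, 0, 0, 0, 0, 0, 1]
  force: 50

```text
time_s: 3.07
ee_pos: [0.3705, 0.2476, 0.0255]
eef_rot: [3.142, 0.0, 1.605]
force: [-1.7, -0.7, -0.2]
grip_width: 0.0089
grip_force: 0.3
```

play_rows:
  commands:
    - [0, 0, 0, 0, 0, 0, 1]
    - [0, 0, 0, 0, 0, 0, 1]
    - [0, 0, 0, 0, 0, 0, 1]
    - [0, 0, 0, 0, 0, 0, 1]
    - [0, 0, -0.005, 0, 0, 0, 1]
    - [0, 0, -0.01, 0, 0, 0, 1]
    - [0, 0, -0.02, 0, 0, 0, 1]
    - [0, 0, -0.025, 0, 0, 0, 1]
    - [0, 0, -0.025, 0, 0, 0, 1]
    - [0, 0, -0.02, 0, 0, 0, 1]
    - [0, 0, -0.01, 0, 0, 0, 1]
    - [0, 0, 0, 0, 0, 0, 1]

```text
time_s: 4.07
ee_pos: [0.3713, 0.248, 0.1427]
eef_rot: [3.138, -0.002, 1.605]
force: [-0.0, -0.3, -1.3]
grip_width: 0.0085
grip_force: 50.0
```

```bash
cat > red.py <<'E'
from h import *
import sys
M,im=snap(sys.argv[1]);z=float(sys.argv[2])
h=cv2.cvtColor(im,cv2.COLOR_BGR2HSV).astype(int);red=((h[...,0]<8)|(h[...,0]>172))&(h[...,1]>130)&(h[...,2]>60)
n,l,st,c=cv2.connectedComponentsWithStats(red.astype(np.uint8))
for i in range(1,n):
    if st[i,4]>60:print(st[i]);rect(M,l==i,z,'red')
E
python3 red.py w2 .113; python3 - <<'E'
from h import *
o=ctrl.get_obs();print(o['force'],o['grip_force'],o['grip_width'],o['ee_pos'])
# refine mat, tray whites, dish with top camera (arm out of the way?)
M=model('top');im=ctrl.camera('top');cv2.imwrite('pics/top1.png',im)
E
```

```text
[218  80  16  62 492]
red [339.2 324.6] [ 4.8 34.4] 7.5 492
[321  80  16  62 484]
red [398.5 326.6] [34.5  4.7] 86.1 484
[ 268  231   19   65 1184]
red [372.3 230.8] [11.9 44.3] 1.9 1184
[-0.76756333 -0.23231872 -1.84483646] 49.998891949653625 0.008795626168312351 [0.37075437 0.24766586 0.14103163]
```

The tongs hang level in the grip. Now over to the mat, to the tab target (0.603, 0.008) at yaw 173.5°.

play_rows:
  commands:
    - [-0.0125, 0.0112, 0, 0, 0, 0, 1]
    - [-0.0235, 0.0213, 0, 0, 0, 0, 1]
    - [-0.0235, 0.0213, 0, 0, 0, 0, 1]
    - [-0.0235, 0.0213, 0, 0, 0, 0, 1]
    - [-0.0235, 0.0213, 0, 0, 0, 0, 1]
    - [-0.0235, 0.0213, 0, 0, 0, 0, 1]
    - [-0.0235, 0.0213, 0, 0, 0, 0, 1]
    - [-0.0235, 0.0213, 0, 0, 0, 0, 1]
    - [-0.0235, 0.0213, 0, 0, 0, 0, 1]
    - [-0.0235, 0.0213, 0, 0, 0, 0, 1]
    - [-0.0235, 0.0213, 0, 0, 0, 0, 1]
    - [0, 0, 0, 0, 0, -4, 1]
    - [0, 0, 0, 0, 0, -6.5, 1]
    - [0, 0, 0, 0, 0, -6.5, 1]
    - [0, 0, 0, 0, 0, -6.5, 1]
    - [0, 0, 0, 0, 0, -6.5, 1]
    - [0, 0, 0, 0, 0, -6.5, 1]
    - [0, 0, 0, 0, 0, -6.5, 1]
    - [0, 0, 0, 0, 0, -6.5, 1]
    - [0, 0, 0, 0, 0, -6.5, 1]

```text
time_s: 5.83
ee_pos: [0.6025, 0.0079, 0.1383]
eef_rot: [-3.14, -0.003, 2.588]
force: [0.1, 0.8, -1.7]
grip_width: 0.0086
grip_force: 50.0
```

play_rows:
  commands:
    - [0, 0, 0, 0, 0, -6.5, 1]
    - [0, 0, 0, 0, 0, -6.5, 1]
    - [0, 0, 0, 0, 0, -6.5, 1]
    - [0, 0, 0, 0, 0, -6, 1]
    - [0, 0, 0, 0, 0, 0, 1]
    - [0, 0, 0, 0, 0, 0, 1]

```text
time_s: 6.33
ee_pos: [0.6027, 0.0079, 0.139]
eef_rot: [-3.141, -0.002, 3.024]
force: [0.1, 0.3, -1.1]
grip_width: 0.0085
grip_force: 50.0
```

```bash
python3 red.py w3 .139; python3 - <<'E'
from h import *
go(.603,.008,.06,173.5)
o=ctrl.get_obs();print(o['ee_pos'],o['grip_width'],o['grip_force'])
# mat from wrist: dark area
M=model('wrist');im=cv2.imread('pics/w3.png')
o=cv2.imwrite('pics/w3b.png',im)
m=cv2.imread('pics/top1.png');M=model('top');
h=cv2.cvtColor(m,cv2.COLOR_BGR2HSV).astype(int)
box=np.zeros(m.shape[:2],bool);box[180:258,258:305]=1
rect(M,big((h[...,2]<75)&box),.003,'mat top1')
E
```

```text
[321  79  17  64 557]
red [529.6  42.3] [ 4.7 30. ] 77.8 557
[217  80  17  63 548]
red [523.6  -8.8] [ 4.4 29.8] 88.9 548
[ 267  231   20   64 1184]
red [607.    7.2] [10.5 37.5] 83.7 1184
t 6.38 shift mm [-0.3  0.1 79.3] turn z -0.24 rpy [-1.7999e+02 -1.0000e-01  1.7326e+02] q6 -1.5
[0.60277473 0.00794191 0.13929343] 0.008886508352887445 49.998875856399536
mat top1 [531.7  16.1] [107.6 187.1] 83.5 1872
```

View pics/w3.png

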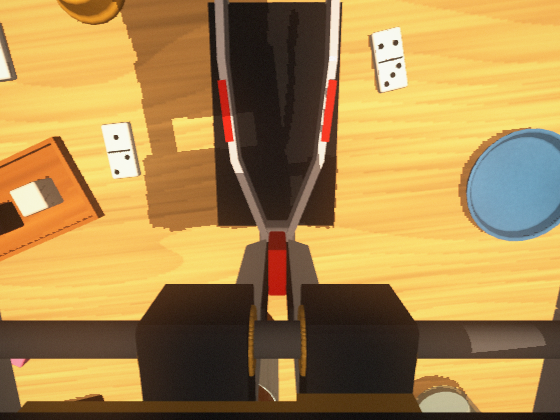

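Wrist view: the tongs hang centred over the mat. The mat's near corners are at (218,226) and (335,226). I'll check the edge position before lowering.

```bash
python3 - <<'E'
from h import *
M=model('wrist');im=cv2.imread('pics/w3.png')
p=ray(M,[[218,226.5],[335,226.5]],.003);print(p);u=p[1]-p[0];print('len',np.linalg.norm(u),'ang',np.degrees(np.arctan2(u[1],u[0])))
mid=p.mean(0)[:2];a=np.radians(173.5);d=np.array([np.cos(a),np.sin(a)]);print('mat centre',mid+d*.095)
print('heel mm inside edge',((np.array([.603,.008])-.014*d-mid)@d)*1000)
E
```

```text
[[ 0.62054057 -0.05047911  0.003     ]
 [ 0.63359003  0.05995817  0.003     ]]
len 0.11120557229428124 ang 83.26107923189971
mat centre [0.53267597 0.01549384]
heel mm inside edge 10.27970061065098
```

play_rows:
  commands:
    - [0, 0, 0.015, 0, 0, 0, 1]
    - [0, 0, 0.025, 0, 0, 0, 1]
    - [0, 0, 0.025, 0, 0, 0, 1]
    - [0, 0, 0.02, 0, 0, 0, 1]
    - [0, 0, 0.015, 0, 0, 0, 1]
    - [0, 0, 0.008, 0, 0, 0, 1]
    - [0, 0, 0.004, 0, 0, 0, 1]
    - [0, 0, 0.0025, 0, 0, 0, 1]
    - [0, 0, 0, 0, 0, 0, 1]
    - [0, 0, 0, 0, 0, 0, 1]
    - [0, 0, 0, 0, 0, 0, 1]

```text
time_s: 7.3
ee_pos: [0.6036, 0.0079, 0.0268]
eef_rot: [3.141, 0.001, 3.027]
force: [-0.2, -0.2, 0.0]
grip_width: 0.0089
grip_force: 50.0
```

```bash
python3 - <<'E'
from h import *
o=ctrl.get_obs();print(o['ee_pos'],o['force'],o['moment'],np.degrees(o['eef_rot']))
E
python3 red.py w4 .023
```

```text
[0.60358439 0.00791831 0.02682797] [-0.19912872 -0.20847287  0.04312508] [ 0.03537436 -0.0341478   0.0009318 ] [1.79993725e+02 7.96391188e-02 1.73453860e+02]
[217  80  17  63 555]
red [524.4  -9.5] [ 4.5 30.3] 89.1 555
[321  80  17  63 573]
red [530.4  42.6] [ 4.8 30.4] 77.8 573
[ 267  231   20   64 1181]
red [609.6   7. ] [10.7 38.3] 83.8 1181
```

play_rows:
  commands:
    - [0, 0, 0.001, 0, 0, 0, 1]
    - [0, 0, 0, 0, 0, 0, 1]

```text
time_s: 7.52
ee_pos: [0.6032, 0.0079, 0.0252]
eef_rot: [-3.142, 0.0, 3.028]
force: [-0.8, 0.5, -1.1]
grip_width: 0.009
grip_force: 50.0
```

play_rows:
  commands:
    - [0, 0, 0, 0, 0, 0, -0.4]
    - [0, 0, 0, 0, 0, 0, -0.4]
    - [0, 0, 0, 0, 0, 0, -0.4]
    - [0, 0, 0, 0, 0, 0, -0.4]
    - [0, 0, 0, 0, 0, 0, -0.4]
    - [0, 0, 0, 0, 0, 0, -0.4]
    - [0, 0, -0.01, 0, 0, 0, -0.5]
    - [0, 0, -0.03, 0, 0, 0, -0.8]
    - [0, 0, -0.035, 0, 0, 0, -0.8]
    - [0, 0, -0.025, 0, 0, 0, -0.8]
    - [0, 0, 0, 0, 0, 0, -0.8]
    - [0, 0, 0, 0, 0, 0, -0.8]
  force: 45

```text
time_s: 8.52
ee_pos: [0.6037, 0.0079, 0.1268]
eef_rot: [3.141, 0.003, 3.028]
force: [-0.8, 0.4, -0.9]
grip_width: 0.0836
grip_force: 0.0
```

```bash
python3 red.py w5 .023; python3 - <<'E'
from h import *
go(.526,.0165,.06,173.4)
M=model('wrist');im=cv2.imread('pics/w5.png');h=cv2.cvtColor(im,cv2.COLOR_BGR2HSV).astype(int)
# whites / black stone / dish in top view, arm free?
M=model('top');im=ctrl.camera('top');cv2.imwrite('pics/top2.png',im);h=cv2.cvtColor(im,cv2.COLOR_BGR2HSV).astype(int)
def box(a,b,c,d):
    k=np.zeros(im.shape[:2],bool);k[b:d,a:c]=1;return k
w=(h[...,1]<90)&(h[...,2]>100)
rect(M,big(w&box(342,195,357,212)),.029,'wL');rect(M,big(w&box(368,190,384,205)),.029,'wR')
rect(M,big((h[...,2]<50)&box(352,190,372,208)),.029,'blk')
rect(M,big((h[...,0]>95)&(h[...,0]<125)&(h[...,1]>80)&box(195,170,240,215)),.012,'dish')
cv2.imwrite('pics/tray.png',cv2.resize(im[175:225,325:400],(750,500),interpolation=cv2.INTER_CUBIC))
E
```

```text
[239  94  10  41 227]
red [524.2  -9.3] [ 4.5 30.2] 88.6 227
[306  94  10  41 239]
red [530.   42.5] [ 5.  30.3] 78.4 239
[271 193  13  38 438]
red [605.9   7.8] [10.2 32.3] 83.2 438
t 8.57 shift mm [77.5 -0.3 65.1] turn z 0.07 rpy [1.8000e+02 2.0000e-02 1.7347e+02] q6 -1.5
wL [ 570.6 -202.2] [25.8 23.6] 15.7 60
wR [ 589.3 -289. ] [26.2 23.7] 10.8 61
blk [ 585.4 -243. ] [24.3 25.9] 10.8 60
dish [611.3 226. ] [85.4 87.5] 89.3 411
```

View pics/tray.png

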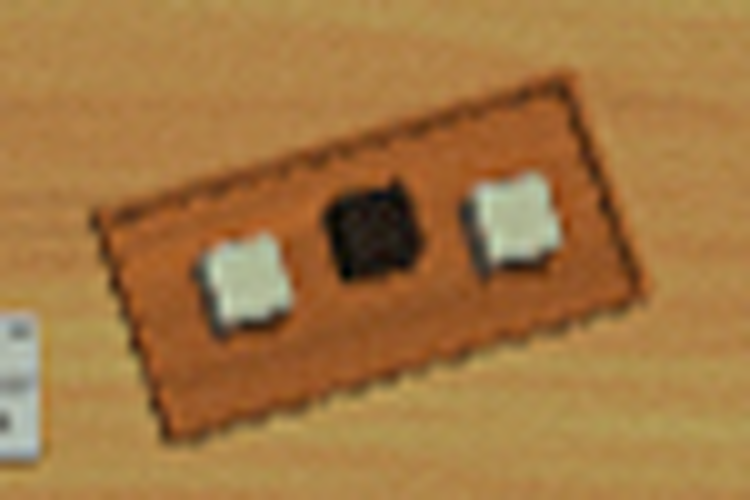

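Crop: the tray's row runs about 12° off −y, with the black stone in the middle (365,235 px) and whites on both sides. I'll straddle the row lengthwise, with the tongs pointing +y. Now to grip the sleeves.

play_rows:
  commands:
    - [0.02, 0, 0, 0, 0, 0, -0.8]
    - [0.035, 0, 0, 0, 0, 0, -0.8]
    - [0.0215, 0, 0, 0, 0, 0, -0.8]
    - [0, 0, 0.02, 0, 0, 0, -0.8]
    - [0, 0, 0.035, 0, 0, 0, -0.8]
    - [0, 0, 0.035, 0, 0, 0, -0.8]
    - [0, 0, 0.02, 0, 0, 0, -0.8]
    - [0, 0, 0.01, 0, 0, 0, -0.8]
    - [0, 0, 0, 0, 0, 0, -0.4]
    - [0, 0, 0, 0, 0, 0, -0.3]
    - [0, 0, 0, 0, 0, 0, -0.2]
    - [0, 0, 0, 0, 0, 0, -0.12]
    - [0, 0, 0, 0, 0, 0, -0.12]
    - [0, 0, 0, 0, 0, 0, -0.12]
    - [0, 0, 0, 0, 0, 0, -0.12]
    - [0, 0, 0, 0, 0, 0, -0.12]

```text
time_s: 9.95
ee_pos: [0.5271, 0.0166, 0.005]
eef_rot: [-3.142, 0.0, 3.028]
force: [0.3, 0.2, -0.7]
grip_width: 0.0529
grip_force: 9.4
```

play_rows:
  commands:
    - [0, 0, -0.005, 0, 0, 0, -0.12]
    - [0, 0, -0.015, 0, 0, 0, -0.12]
    - [0, 0, -0.03, 0, 0, 0, -0.12]
    - [0, 0, -0.03, 0, 0, 0, -0.12]
    - [0, 0, -0.02, 0, 0, 0, -0.12]
    - [0, 0, 0, 0, 0, 0, -0.12]
    - [0, 0, 0, 0, 0, 0, -0.12]

```text
time_s: 10.53
ee_pos: [0.5274, 0.0166, 0.1057]
eef_rot: [3.141, 0.002, 3.028]
force: [0.2, 0.3, -1.7]
grip_width: 0.0528
grip_force: 9.3
```

```bash
python3 red.py w6 .12; python3 - <<'E'
from h import *
o=ctrl.get_obs();print(o['ee_pos'],np.degrees(o['eef_rot']),o['grip_width'],o['grip_force'])
M=model('wrist')
Rm=R.from_euler('xyz',o['eef_rot'])
# expected tip pads in tool frame (x 67 ahead, top at z tool = -(18)), gap 46
for s in(-1,1):
  for x in(.054,.080):
    print(s,x,proj(M,o['ee_pos']+Rm.apply([x,s*.0255,-.018])))
E
```

```text
[222 237  15  60 506]
red [525.  -8.] [ 4.6 32.6] 87.8 506
[318 238  15  59 524]
red [530.9  41. ] [ 4.9 32.1] 79.4 524
[269 375  17  26 436]
red [600.7   8.3] [ 9.1 16.8] 83.5 436
[0.52677055 0.0166369  0.10444354] [-1.79997771e+02 -2.62179528e-02  1.73472830e+02] 0.052805068436375655 9.34273628226947
-1 0.054 [[221.85051283 160.76484296]]
-1 0.08 [[219.56128572 101.84288021]]
1 0.054 [[332.26963418 160.78841544]]
1 0.08 [[334.60854742 101.88007091]]
```

View pics/w6.png

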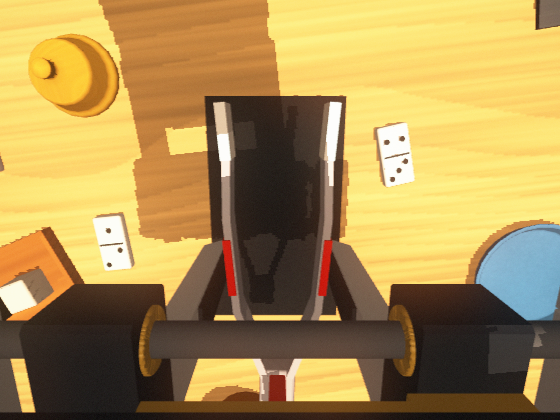

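The pads lie where predicted: about (222,130) and (334,130) px, symmetric about the tool. Now over to the tray.

play_rows:
  commands:
    - [-0.0053, -0.0158, 0, 0, 0, 0, -0.12]
    - [-0.0107, -0.0317, 0, 0, 0, 0, -0.12]
    - [-0.0107, -0.0317, 0, 0, 0, 0, -0.12]
    - [-0.0107, -0.0317, 0, 0, 0, 0, -0.12]
    - [-0.0107, -0.0317, 0, 0, 0, 0, -0.12]
    - [-0.0107, -0.0317, 0, 0, 0, 0, -0.12]
    - [-0.0107, -0.0317, 0, 0, 0, 0, -0.12]
    - [-0.0107, -0.0317, 0, 0, 0, 0, -0.12]
    - [-0.0107, -0.0317, 0, 0, 0, 0, -0.12]
    - [-0.0107, -0.0317, 0, 0, 0, 0, -0.12]
    - [-0.0052, -0.016, 0, 0, 0, 0, -0.12]
    - [0, 0, 0, 0, 0, 5, -0.12]
    - [0, 0, 0, 0, 0, 7, -0.12]
    - [0, 0, 0, 0, 0, 7, -0.12]
    - [0, 0, 0, 0, 0, 7, -0.12]
    - [0, 0, 0, 0, 0, 7, -0.12]
    - [0, 0, 0, 0, 0, 7, -0.12]
    - [0, 0, 0, 0, 0, 7, -0.12]
    - [0, 0, 0, 0, 0, 7, -0.12]
    - [0, 0, 0, 0, 0, 7, -0.12]

```text
time_s: 12.25
ee_pos: [0.5965, -0.3102, 0.1026]
eef_rot: [-3.14, -0.003, 1.957]
force: [-0.1, -0.0, -2.1]
grip_width: 0.0529
grip_force: 9.3
```

play_rows:
  commands:
    - [0, 0, 0, 0, 0, 6.3, -0.12]
    - [0, 0, 0, 0, 0, 4, -0.12]
    - [0, 0, 0, 0, 0, 0, -0.12]
    - [0, 0, 0, 0, 0, 0, -0.12]

```text
time_s: 12.58
ee_pos: [0.5967, -0.3103, 0.1033]
eef_rot: [-3.14, -0.002, 1.786]
force: [1.2, 0.2, -0.9]
grip_width: 0.0526
grip_force: 9.3
```

```bash
python3 red.py w7 .12; python3 - <<'E'
from h import *
o=ctrl.get_obs();print(o['time_s'],o['ee_pos'],np.degrees(o['eef_rot']),o['grip_width'],o['grip_force'])
M=model('wrist');im=cv2.imread('pics/w7.png');h=cv2.cvtColor(im,cv2.COLOR_BGR2HSV).astype(int)
b=(h[...,2]<60);b[:60]=0;b[280:]=0;b[:,:235]=0;b[:,320:]=0
n,l,st,c=cv2.connectedComponentsWithStats(b.astype(np.uint8))
for i in range(1,n):
    if st[i,4]>150:print(st[i],c[i]);rect(M,l==i,.029,'z29');rect(M,l==i,.004,'z4')
p=proj(M,[[.583,-.245,.029]]);print(p)
E
```

```text
[414 171  35  46 496]
red [ 659.3 -257.2] [14.9 21.5] 8.1 496
[222 239  15  57 489]
red [ 573.1 -315.2] [ 4.4 30.7] 16.6 489
[318 238  15  58 496]
red [ 620.4 -304.6] [ 4.6 31.1] 8.0 496
[269 375  17  26 433]
red [ 612.1 -379.9] [ 9.  16.4] 12.4 433
12.6333 [ 0.59679529 -0.31034725  0.1036503 ] [-1.79920667e+02 -7.15771955e-02  1.02332036e+02] 0.05311446698326668 9.342284150188789
[[277.38557625 128.99626027]]
```

View pics/w7.png

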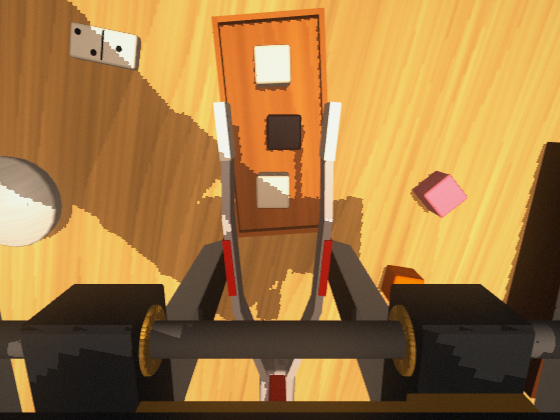

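The wrist view shows the black stone at about (284,132) px between the pads, with the white stones at (273,64) and (273,190). I'll refine this numerically.

```bash
python3 - <<'E'
from h import *
M=model('wrist');im=cv2.imread('pics/w7.png');h=cv2.cvtColor(im,cv2.COLOR_BGR2HSV).astype(int)
def comp(cond,b):
    k=np.zeros(cond.shape,bool);k[b[1]:b[3],b[0]:b[2]]=1;return big(cond&k)
print('stone px hsv',h[130,284],h[130,270],'tray',h[160,284],h[130,310])
g=cv2.cvtColor(im,cv2.COLOR_BGR2GRAY).astype(int);m=comp(g<62,(258,104,310,158))
ys,xs=np.where(m);print('bb',xs.min(),xs.max(),ys.min(),ys.max(),m.sum())
# fit cube pose by maximising silhouette IoU
from scipy.optimize import minimize
def iou(p,m):
    a=p[2];c=np.array([[x,y] for x in(-.0125,.0125) for y in(-.0125,.0125)])@np.array([[np.cos(a),np.sin(a)],[-np.sin(a),np.cos(a)]])+p[:2]
    P=np.vstack([np.c_[c,np.full(4,z)] for z in(.004,.029)]);q=cv2.convexHull((proj(M,P)*16).astype(np.int32))
    k=np.zeros(m.shape,np.uint8);cv2.fillConvexPoly(k,q,1,shift=4);k=k>0
    return -(k&m).sum()/(k|m).sum()
for n,mm in[('blk',m),('wFar',comp((h[...,1]<110)&(h[...,2]>70),(248,36,300,96))),('wNear',comp((h[...,1]<110)&(h[...,2]>60),(248,165,300,215)))]:
    u=np.argwhere(mm).mean(0)[::-1];x0=ray(M,u,.02)[0]
    best=min((minimize(iou,[x0[0],x0[1],a],args=(mm,),method='Nelder-Mead',options=dict(initial_simplex=[[x0[0],x0[1],a],[x0[0]+.003,x0[1],a],[x0[0],x0[1]+.003,a],[x0[0],x0[1],a+.1]])) for a in(.1,.2,.3)),key=lambda r:r.fun)
    print(n,np.round(best.x[:2]*1000,1),round(np.degrees(best.x[2]),1),round(best.fun,3))
for n,u in[('tl',(213,18)),('tr',(324,10)),('br',(326,228)),('bl',(238,233))]:print(n,np.round(ray(M,u,.012)[0]*1000,1))
E
```

```text
stone px hsv [ 10 107  74] [  9 103  72] tray [ 13 200 232] [ 13 201 234]
bb 266 300 115 149 1124
blk [ 587.6 -246.7] 12.3 -0.876
wFar [ 570.2 -203.9] 12.3 -0.886
wNear [ 589.2 -290.4] 12.1 -0.874
tl [ 522.3 -180.4   12. ]
tr [ 597.6 -158.7   12. ]
br [ 638.7 -313.6   12. ]
bl [ 569.3 -333.2   12. ]
```

Running along the row won't work: once clamped, the arms would hit the near white stone, which is offset 8 mm. I'll come across the tray from the robot side instead (yaw 12.3°), with the pads in the gaps and the tongs partly squeezed to about 48 mm.

play_rows:
  commands:
    - [0.0107, -0.0104, 0, 0, 0, 0, -0.1]
    - [0.0214, -0.0208, 0, 0, 0, 0, -0.08]
    - [0.0214, -0.0208, 0, 0, 0, 0, -0.06]
    - [0.0107, -0.0104, 0, 0, 0, 3, -0.04]
    - [0, 0, 0, 0, 0, 6.7, -0.03]
    - [0, 0, 0, 0, 0, 6.7, -0.03]
    - [0, 0, 0, 0, 0, 6.7, -0.03]
    - [0, 0, 0, 0, 0, 6.7, -0.03]
    - [0, 0, 0, 0, 0, 6.7, -0.03]
    - [0, 0, 0, 0, 0, 6.7, -0.03]
    - [0, 0, 0, 0, 0, 6.7, -0.03]
    - [0, 0, 0, 0, 0, 6.7, -0.03]
    - [0, 0, 0, 0, 0, 6.7, -0.03]
    - [0, 0, 0, 0, 0, 6.7, -0.03]
    - [0, 0, 0, 0, 0, 6.7, -0.03]
    - [0, 0, 0, 0, 0, 6.7, -0.03]
    - [0, 0, 0, 0, 0, 6.7, -0.03]
    - [0, 0, 0, 0, 0, 0, -0.03]
    - [0, 0, 0, 0, 0, 0, -0.03]
    - [0, 0, 0, 0, 0, 0, -0.03]

```text
time_s: 14.3
ee_pos: [0.5226, -0.2609, 0.1047]
eef_rot: [-3.141, 0.0, 0.216]
force: [0.3, -0.2, 0.0]
grip_width: 0.0484
grip_force: 10.8
```

```bash
cat > fit.py <<'E'
from h import *
from scipy.optimize import minimize
import sys
o=ctrl.get_obs();M,im=snap(sys.argv[1]);print(round(float(o['time_s']),2),o['ee_pos'],np.degrees(o['eef_rot']),o['grip_width'],o['grip_force'])
h=cv2.cvtColor(im,cv2.COLOR_BGR2HSV).astype(int);g=cv2.cvtColor(im,cv2.COLOR_BGR2GRAY)
e=proj(M,[[.5876,-.2467,.029]])[0];print('expected px',e)
k=np.zeros(g.shape,bool);x,y=e.astype(int);k[y-30:y+30,x-30:x+30]=1
m=big((g<62)&k);print('mask',np.where(m)[1].min(),np.where(m)[1].max(),np.where(m)[0].min(),np.where(m)[0].max(),m.sum())
u=np.argwhere(m).mean(0)[::-1];s=ray(M,u,.029)[0];print('stone (top centroid)',s);r=rect(M,m,.029,'rect')
# pads: bright low-sat at top z = TCP+.018
zt=o['ee_pos'][2]+.018;Rm=R.from_euler('xyz',o['eef_rot'])
w=(h[...,1]<60)&(h[...,2]>120)
for sgn in(-1,1):
    c=proj(M,o['ee_pos']+Rm.apply([.067,sgn*.022,-.018]))[0].astype(int);k=np.zeros(g.shape,bool);k[c[1]-40:c[1]+40,c[0]-12:c[0]+12]=1
    P=np.argwhere(w&k)[:,::-1].astype(float);t=Rm.inv().apply(ray(M,P,zt)-o['ee_pos'])*1000
    print('pad',sgn,'px',c,'n',len(P),'tool x',np.round(np.percentile(t[:,0],[2,98]),1),'tool y',np.round(np.percentile(t[:,1],[5,50,95]),1))
print('stone in tool mm',np.round(Rm.inv().apply(s-o['ee_pos'])*1000,1))
E
python3 fit.py w8; python3 red.py w8b .12
```

```text
14.3 [ 0.5225826  -0.26092311  0.10473735] [-1.79990020e+02  1.27610731e-02  1.23543979e+01] 0.04840684027197417 10.782649666070938
expected px [276.72999847 129.5814673 ]
mask 259 293 112 147 1189
stone (top centroid) [ 0.58792985 -0.24622786  0.029     ]
rect [ 587.5 -246.2] [24.4 24.3] 13.0 1189
pad -1 px [227 132] n 1098 tool x [50.8 79.3] tool y [-27.4 -22.  -18.7]
pad 1 px [325 132] n 998 tool x [50.4 79.3] tool y [19.  22.  26.6]
stone in tool mm [67.  -0.4 75.7]
[226 239  14  57 484]
red [ 517.7 -239.1] [30.8  4.4] 15.0 484
[315 238  14  58 498]
red [ 527.6 -283.1] [31.3  4.6] 9.5 498
[269 376  17  25 417]
red [ 451.6 -276.7] [15.9  9. ] 12.3 417
```

View pics/w8.png

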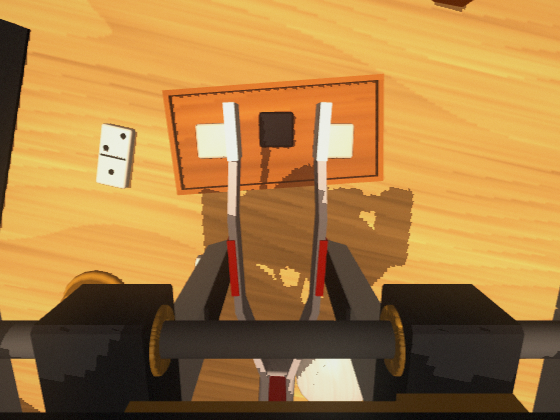

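The stone is centred between the pads: tool frame (67.0, −0.4) mm, pads ±18.7 mm inside. Picture: the pads at (231,130) and (325,130) px hover over the gaps beside the stone at (277,130). Going down.

play_rows:
  commands:
    - [0, -0.0004, 0.015, 0, 0, 0, -0.03]
    - [0, 0, 0.02, 0, 0, 0, -0.03]
    - [0, 0, 0.02, 0, 0, 0, -0.03]
    - [0, 0, 0.015, 0, 0, 0, -0.03]
    - [0, 0, 0.01, 0, 0, 0, -0.03]
    - [0, 0, 0.005, 0, 0, 0, -0.03]
    - [0, 0, 0.0035, 0, 0, 0, -0.03]
    - [0, 0, 0, 0, 0, 0, -0.03]
    - [0, 0, 0, 0, 0, 0, -0.03]

```text
time_s: 15.15
ee_pos: [0.5229, -0.2608, 0.0172]
eef_rot: [3.141, -0.001, 0.211]
force: [0.3, -0.3, -0.9]
grip_width: 0.0487
grip_force: 10.8
```

play_rows:
  commands:
    - [0, 0, 0, 0, 0, 0, 0.0]
    - [0, 0, 0, 0, 0, 0, 0.03]
    - [0, 0, 0, 0, 0, 0, 0.06]
    - [0, 0, 0, 0, 0, 0, 0.08]
    - [0, 0, 0, 0, 0, 0, 0.1]
    - [0, 0, 0, 0, 0, 0, 0.12]
    - [0, 0, 0, 0, 0, 0, 0.15]
    - [0, 0, 0, 0, 0, 0, 0.2]
    - [0, 0, 0, 0, 0, 0, 0.2]
    - [0, 0, 0, 0, 0, 0, 0.2]
    - [0, 0, 0, 0, 0, 0, 0.2]
    - [0, 0, 0, 0, 0, 0, 0.2]
  force: 32

```text
time_s: 16.15
ee_pos: [0.5226, -0.2606, 0.0165]
eef_rot: [3.142, -0.0, 0.211]
force: [-0.2, -0.4, -0.9]
grip_width: 0.0416
grip_force: 32.0
```

It's clamped at 41.6 mm and 32 N, so there is stone between the pads. Lifting.

play_rows:
  commands:
    - [0, 0, -0.003, 0, 0, 0, 0.2]
    - [0, 0, -0.006, 0, 0, 0, 0.2]
    - [0, 0, -0.012, 0, 0, 0, 0.2]
    - [0, 0, -0.02, 0, 0, 0, 0.2]
    - [0, 0, -0.02, 0, 0, 0, 0.2]
    - [0, 0, -0.02, 0, 0, 0, 0.2]
    - [0, 0, -0.014, 0, 0, 0, 0.2]
    - [0, 0, -0.005, 0, 0, 0, 0.2]
    - [0, 0, 0, 0, 0, 0, 0.2]
    - [0, 0, 0, 0, 0, 0, 0.2]

```text
time_s: 16.98
ee_pos: [0.5224, -0.2605, 0.1163]
eef_rot: [-3.141, 0.0, 0.211]
force: [-0.5, 0.7, -1.6]
grip_width: 0.0417
grip_force: 32.0
```

```bash
cat > held.py <<'E'
from h import *
import sys
o=ctrl.get_obs();M,im=snap(sys.argv[1]);g=cv2.cvtColor(im,cv2.COLOR_BGR2GRAY);Rm=R.from_euler('xyz',o['eef_rot'])
print(round(float(o['time_s']),2),o['ee_pos'],np.degrees(o['eef_rot']),o['grip_width'],o['grip_force'],o['force'])
zt=o['ee_pos'][2]+.0125
e=proj(M,o['ee_pos']+Rm.apply([.067,0,-.0125]))[0];x,y=e.astype(int);k=np.zeros(g.shape,bool);k[y-45:y+45,x-32:x+32]=1
h=cv2.cvtColor(im,cv2.COLOR_BGR2HSV).astype(int)
m=big((h[...,2]<100)&(g<75)&k);P=np.argwhere(m)[:,::-1].astype(float);t=Rm.inv().apply(ray(M,P,zt)-o['ee_pos'])*1000
print('exp px',e,'n',m.sum(),'tool x',np.round(np.percentile(t[:,0],[1,50,99]),1),'tool y',np.round(np.percentile(t[:,1],[1,50,99]),1))
E
python3 held.py w9
python3 - <<'E'
from h import *
# dish: ellipse fit of rim from top view and scene view
im=cv2.imread('pics/top2.png');M=model('top');h=cv2.cvtColor(im,cv2.COLOR_BGR2HSV).astype(int)
b=(h[...,0]>90)&(h[...,0]<130)&(h[...,1]>60);k=np.zeros(b.shape,bool);k[170:215,195:240]=1
m=big(b&k);c=max(cv2.findContours(m.astype(np.uint8),0,1)[0],key=cv2.contourArea)
cw=(ray(M,cv2.convexHull(c)[:,0].astype(float),.010)[:,:2]*1000).astype(np.float32);print('circle',cv2.minEnclosingCircle(cw),'ell',cv2.fitEllipse(cw))
E
```

```text
16.98 [ 0.52240153 -0.26046826  0.11628832] [-1.79994623e+02  5.23626890e-03  1.20738453e+01] 0.041729337906766306 31.999722719192505 [-0.45761934  0.70856046 -1.61911512]
exp px [276.53825442 132.01706004] n 2820 tool x [54.4 67.  78.7] tool y [-11.9   0.2  12.2]
circle ((613.318115234375, 231.654296875), 50.51191711425781) ell ((614.2360229492188, 231.46966552734375), (97.3419418334961, 100.1240234375), 165.31056213378906)
```

The stone is held level (24 mm seen, tool x 66.8 mm). Carrying it to the dish.

play_rows:
  commands:
    - [0.0025, -0.0094, 0, 0, 0, 0, 0.2]
    - [0.0051, -0.0187, 0, 0, 0, 0, 0.2]
    - [0.0084, -0.0312, 0, 0, 0, 0, 0.2]
    - [0.0084, -0.0312, 0, 0, 0, 0, 0.2]
    - [0.0084, -0.0312, 0, 0, 0, 0, 0.2]
    - [0.0084, -0.0312, 0, 0, 0, 0, 0.2]
    - [0.0084, -0.0312, 0, 0, 0, 0, 0.2]
    - [0.0084, -0.0312, 0, 0, 0, 0, 0.2]
    - [0.0084, -0.0312, 0, 0, 0, 0, 0.2]
    - [0.0084, -0.0312, 0, 0, 0, 0, 0.2]
    - [0.0084, -0.0312, 0, 0, 0, 0, 0.2]
    - [0.0084, -0.0312, 0, 0, 0, 0, 0.2]
    - [0.0084, -0.0312, 0, 0, 0, 0, 0.2]
    - [0.0084, -0.0312, 0, 0, 0, 0, 0.2]
    - [0.0084, -0.0312, 0, 0, 0, 0, 0.2]
    - [0.0051, -0.0187, 0, 0, 0, 0, 0.2]
    - [0.0025, -0.0094, 0, 0, 0, 0, 0.2]
    - [0, 0, 0, 0, 0, 0, 0.2]
    - [0, 0, 0, 0, 0, 0, 0.2]

```text
time_s: 18.62
ee_pos: [0.5472, 0.2167, 0.1159]
eef_rot: [3.141, 0.001, 0.211]
force: [0.3, -0.6, -1.0]
grip_width: 0.0415
grip_force: 32.0
```

```bash
python3 held.py w10; python3 - <<'E'
from h import *
M=model('wrist');im=cv2.imread('pics/w10.png');h=cv2.cvtColor(im,cv2.COLOR_BGR2HSV).astype(int)
b=(h[...,0]>90)&(h[...,0]<125)&(h[...,1]>90)&(h[...,2]>50)
b[285:]=0
n,l,st,c=cv2.connectedComponentsWithStats(b.astype(np.uint8));keep=np.isin(l,[i for i in range(1,n) if st[i,4]>200])
pts=np.argwhere(keep)[:,::-1].astype(np.int32);hull=cv2.convexHull(pts)[:,0].astype(float);print('px',pts.min(0),pts.max(0))
from scipy.optimize import least_squares
w=ray(M,hull,.011)[:,:2]
f=least_squares(lambda p:np.hypot(w[:,0]-p[0],w[:,1]-p[1])-.052,[.613,.231],loss='soft_l1',f_scale=.001)
print('dish',f.x,'res mm',np.round(f.fun*1000,1))
o=ctrl.get_obs();Rm=R.from_euler('xyz',o['eef_rot'])
print('in tool',Rm.inv().apply(np.r_[f.x,.02]-o['ee_pos'])*1000)
E
```

```text
18.62 [0.54722005 0.21667075 0.11585243] [1.79983447e+02 6.11006802e-02 1.20999421e+01] 0.041488761241880154 31.999728083610535 [ 0.30783466 -0.56028401 -1.04521664]
exp px [276.52694444 132.01794304] n 2820 tool x [54.5 67.  78.7] tool y [-11.9   0.2  12.2]
px [225  59] [330 181]
dish [0.61306989 0.22996797] res mm [ -9.6  -9.6  -9.4  -9.7  -9.3  -9.5  -9.4  -9.7  -9.3  -9.9 -10.1 -10.3
 -11.  -11.1 -11.  -11.1 -10.6  -1.7  -1.6  -1.4  -1.1  -0.8  -0.9  -0.8
  -0.7  -0.8  -0.8  -0.7  -0.8  -0.7  -0.9  -0.9  -1.2  -9.4]
in tool [6.71532437e+01 8.96025094e-02 9.60491004e+01]
```

View pics/w10.png

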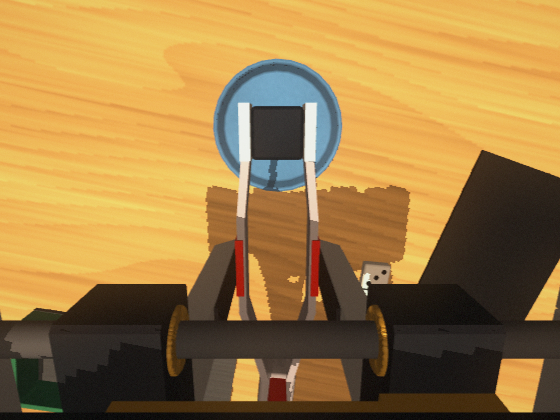

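The wrist view shows the stone held at (277,132) px over the dish (rim 213–342 across, 58–190 down). A quick check of the centre from those rim points follows.

```bash
python3 - <<'E'
from h import *
M=model('wrist');o=ctrl.get_obs();Rm=R.from_euler('xyz',o['eef_rot'])
t=Rm.inv().apply(ray(M,[[213,125],[342,125],[277,58],[277,190]],.012)-o['ee_pos'])*1000
print(np.round(t,1),o['ee_pos'])
E
```

```text
[[ 69.6 -50.5 104. ]
 [ 69.6  51.8 104.1]
 [118.9   0.2 104. ]
 [ 17.2   0.2 104.1]] [0.54743947 0.21608682 0.11609868]
```

play_rows:
  commands:
    - [0.001, 0.0004, 0.01, 0, 0, 0, 0.2]
    - [0, 0, 0.02, 0, 0, 0, 0.2]
    - [0, 0, 0.02, 0, 0, 0, 0.2]
    - [0, 0, 0.02, 0, 0, 0, 0.2]
    - [0, 0, 0.015, 0, 0, 0, 0.2]
    - [0, 0, 0.008, 0, 0, 0, 0.2]
    - [0, 0, 0.003, 0, 0, 0, 0.2]
    - [0, 0, 0.002, 0, 0, 0, 0.2]
    - [0, 0, 0.001, 0, 0, 0, 0.2]
    - [0, 0, 0.0008, 0, 0, 0, 0.2]
    - [0, 0, 0, 0, 0, 0, 0.2]
    - [0, 0, 0, 0, 0, 0, 0.2]
    - [0, 0, 0, 0, 0, 0, 0.2]

```text
time_s: 19.75
ee_pos: [0.5489, 0.2169, 0.0171]
eef_rot: [-3.142, -0.001, 0.211]
force: [0.2, 1.2, -1.1]
grip_width: 0.0417
grip_force: 32.0
```

```bash
python3 held.py w11; python3 - <<'E'
from h import *
import time
print(np.mean([ctrl.get_obs()['force'] for _ in range(5)],0))
E
```

```text
19.75 [0.54888226 0.21694202 0.01708153] [-1.79996645e+02 -3.96154849e-02  1.20778500e+01] 0.041725849721548657 31.999745965003967 [ 0.20371758  1.23526182 -1.11600487]
exp px [276.54843859 132.0108075 ] n 2819 tool x [54.4 67.  78.7] tool y [-11.9   0.2  12.2]
[-0.47146347 -0.07965909 -1.53826978]
```

play_rows:
  commands:
    - [0, 0, 0.0004, 0, 0, 0, 0.2]
    - [0, 0, 0, 0, 0, 0, 0.2]
    - [0, 0, 0, 0, 0, 0, 0.12]
    - [0, 0, 0, 0, 0, 0, 0.1]
    - [0, 0, 0, 0, 0, 0, 0.08]
    - [0, 0, 0, 0, 0, 0, 0.06]
    - [0, 0, 0, 0, 0, 0, 0.03]
    - [0, 0, 0, 0, 0, 0, 0.0]
    - [0, 0, 0, 0, 0, 0, -0.03]
    - [0, 0, 0, 0, 0, 0, -0.05]
    - [0, 0, 0, 0, 0, 0, -0.05]
    - [0, 0, 0, 0, 0, 0, -0.05]

```text
time_s: 20.8
ee_pos: [0.5487, 0.2168, 0.0162]
eef_rot: [3.142, 0.0, 0.211]
force: [0.3, 0.4, -0.8]
grip_width: 0.0495
grip_force: 10.5
```

```bash
python3 held.py w12
```

```text
20.8 [0.54868329 0.2168338  0.01623391] [1.79998165e+02 1.40715744e-03 1.20742907e+01] 0.0495124926408873 10.461764484643936 [ 0.32404422  0.44305534 -0.83217381]
exp px [276.58231721 132.06579769] n 2804 tool x [54.5 67.  78.7] tool y [-11.8   0.2  12.2]
```

Released, and the stone stayed put between the opened pads. Rising straight up.

play_rows:
  commands:
    - [0, 0, -0.004, 0, 0, 0, -0.05]
    - [0, 0, -0.01, 0, 0, 0, -0.05]
    - [0, 0, -0.02, 0, 0, 0, -0.05]
    - [0, 0, -0.025, 0, 0, 0, -0.05]
    - [0, 0, -0.025, 0, 0, 0, -0.05]
    - [0, 0, -0.016, 0, 0, 0, -0.05]
    - [0, 0, 0, 0, 0, 0, -0.05]
    - [0, 0, 0, 0, 0, 0, -0.05]

```text
time_s: 21.52
ee_pos: [0.549, 0.2169, 0.1172]
eef_rot: [-3.141, -0.002, 0.211]
force: [0.1, -0.2, -2.0]
grip_width: 0.0495
grip_force: 10.5
```

```bash
python3 red.py w13 .13; python3 - <<'E'
from h import *
M=model('wrist');im=cv2.imread('pics/w13.png');g=cv2.cvtColor(im,cv2.COLOR_BGR2GRAY)
k=np.zeros(g.shape,bool);k[70:190,245:310]=1
h=cv2.cvtColor(im,cv2.COLOR_BGR2HSV).astype(int)
m=big((g<62)&k);rect(M,m,.029,'stone')
o=ctrl.get_obs();Rm=R.from_euler('xyz',o['eef_rot']);print(o['ee_pos'],'dish est',o['ee_pos'])
d=np.array([.993**0,0])
go(.527,.0166,.115,173.5);go(.5375,.0154,.115,-6.5)
E
```

```text
[316 238  14  58 497]
red [553.  193.8] [31.8  4.7] 9.0 497
[225 240  14  56 475]
red [542.7 239.2] [30.7  4.5] 15.1 475
[268 376  18  25 426]
red [475.9 201.3] [16.1  9.7] 12.1 426
stone [613.3 230.4] [24.  24.1] 12.1 1100
[0.54842755 0.2167684  0.11594271] dish est [0.54842755 0.2167684  0.11594271]
t 21.57 shift mm [-62.8 191.3   1. ] turn z -161.43 rpy [1.800e+02 1.000e-02 1.207e+01] q6 1.67
t 21.57 shift mm [-52.8 194.6   1. ] turn z 18.57 rpy [1.800e+02 1.000e-02 1.207e+01] q6 1.67
```

The stone sits at (613.3, 230.4), the middle of the dish. Taking the tongs back to the mat.

play_rows:
  commands:
    - [-0.0052, 0.0194, 0, 0, 0, 0, -0.05]
    - [-0.0088, 0.0325, 0, 0, 0, 0, -0.05]
    - [-0.0088, 0.0325, 0, 0, 0, 0, -0.05]
    - [-0.0088, 0.0325, 0, 0, 0, 0, -0.05]
    - [-0.0088, 0.0325, 0, 0, 0, 0, -0.05]
    - [-0.0088, 0.0325, 0, 0, 0, 0, -0.05]
    - [-0.0031, 0.0127, 0, 0, 0, 0, -0.05]
    - [0, 0, 0, 0, 0, 6.2, -0.05]
    - [0, 0, 0, 0, 0, 6.2, -0.05]
    - [0, 0, 0, 0, 0, 6.1, -0.05]
    - [0, 0, 0.02, 0, 0, 0, -0.06]
    - [0, 0, 0.03, 0, 0, 0, -0.08]
    - [0, 0, 0.025, 0, 0, 0, -0.1]
    - [0, 0, 0.015, 0, 0, 0, -0.12]
    - [0, 0, 0, 0, 0, 0, -0.12]
    - [0, 0, 0, 0, 0, 0, -0.12]

```text
time_s: 22.9
ee_pos: [0.5377, 0.0159, 0.0254]
eef_rot: [3.141, 0.002, -0.112]
force: [1.4, 0.1, -1.3]
grip_width: 0.0531
grip_force: 9.3
```

```bash
python3 red.py w14 .04; python3 - <<'E'
from h import *
go(.5382,.015,.0052,-6.5);print(ctrl.get_obs()['ee_pos'])
E
```

```text
[222 237  15  60 501]
red [540.4  40.2] [ 4.5 32.5] 87.7 501
[318 238  15  59 518]
red [534.7  -8.6] [ 4.7 31.9] 79.4 518
[269 375  17  26 435]
red [465.1  23.9] [ 9.1 16.7] 83.6 435
t 22.95 shift mm [-0.1  0.9 21.3] turn z 0.08 rpy [-1.80e+02  1.00e-02 -6.42e+00] q6 1.64
[0.53837151 0.01584809 0.02650902]
```

play_rows:
  commands:
    - [0, 0.0005, 0.01, 0, 0, 0, -0.12]
    - [0, 0, 0.006, 0, 0, 0, -0.12]
    - [0, 0, 0.003, 0, 0, 0, -0.12]
    - [0, 0, 0.0018, 0, 0, 0, -0.12]
    - [0, 0, 0, 0, 0, 0, -0.12]
    - [0, 0, 0, 0, 0, 0, -0.12]
    - [0, 0, 0, 0, 0, 0, -0.15]
    - [0, 0, 0, 0, 0, 0, -0.18]
    - [0, 0, 0, 0, 0, 0, -0.22]
    - [0, 0, 0, 0, 0, 0, -0.4]
    - [0, 0, 0, 0, 0, 0, -0.6]
    - [0, 0, 0, 0, 0, 0, -0.8]
    - [0, 0, 0, 0, 0, 0, -0.8]
    - [0, 0, 0, 0, 0, 0, -0.8]
    - [0, 0, -0.005, 0, 0, 0, -0.8]
    - [0, 0, -0.02, 0, 0, 0, -0.8]
    - [0, 0, -0.035, 0, 0, 0, -0.8]
    - [0, 0, -0.035, 0, 0, 0, -0.8]
    - [0, 0, -0.035, 0, 0, 0, -0.8]
    - [0, 0, 0, 0, 0, 0, -0.8]

```text
time_s: 24.62
ee_pos: [0.5408, 0.015, 0.1426]
eef_rot: [-3.141, -0.01, -0.112]
force: [0.9, 0.4, 0.4]
grip_width: 0.0848
grip_force: 0.0
```

```bash
python3 red.py w15 .023; python3 - <<'E'
from h import *
o=ctrl.get_obs();print(o['ee_pos'],o['grip_width'],o['force'])
# overall change check: top view before/after
a=cv2.imread('pics/top0.png');b=ctrl.camera('top');cv2.imwrite('pics/top3.png',b);M=model('top')
h=cv2.cvtColor(b,cv2.COLOR_BGR2HSV).astype(int)
d=(np.abs(a.astype(int)-b).sum(2)>90).astype(np.uint8)
n,l,st,c=cv2.connectedComponentsWithStats(d)
for i in range(1,n):
    if st[i,4]>25:print(st[i],np.round(ray(M,c[i],.02)[0],3))
E
```

```text
[244 192   9  34 174]
red [542.3  40.9] [ 4.6 30.6] 89.1 174
[302 192  10  34 185]
red [536.5 -10.9] [ 4.9 30.5] 77.7 185
[272 275  11  39 388]
red [456.9  24.4] [ 9.5 39.2] 83.8 388
[0.53977222 0.01508973 0.13926968] 0.08494154269832148 [-0.46142752 -0.08907341 -0.4896712 ]
[  236   165    96   205 11874] [0.341 0.014 0.02 ]
[211 187  11  10  80] [0.613 0.23  0.02 ]
[357 193  11  10  80] [ 0.588 -0.245  0.02 ]
[158 259  21   3  41] [0.395 0.375 0.02 ]
[180 260  32  18 112] [0.366 0.275 0.02 ]
[158 276  21   4  40] [0.339 0.376 0.02 ]
[    8   287   315   133 17659] [0.092 0.451 0.02 ]
[ 36 306  13  16  65] [0.235 0.758 0.02 ]
[300 364  27  18 112] [ 0.055 -0.078  0.02 ]
[323 369  17  51 383] [-0.028 -0.13   0.02 ]
[322 392   5  14  27] [-0.02  -0.105  0.02 ]
```

The tongs lie open and flat on the mat (sleeves 56.6 mm apart, centred). Apart from the arm itself, only the tongs and the black stone have changed in the top view. Handing in.

```bash
python3 -c "
from station import ctrl
print(ctrl.hand_in())"
```

```text
the job is handed in; nothing more can be done
None
```

The job is handed in: the black stone sits in the middle of the blue dish, the tongs lie flat on the mat and released, and the top-camera comparison shows nothing else moved (about 25 s of the 64 s used).

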